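# Check two candle blocks with a plug gauge

### The arm

A 6-joint arm with a two-finger parallel gripper is mounted at the origin on a cart in front of the work surface, level with it; the furniture and walls round the work are solid. World frame = base frame: x ahead of the robot, y to its left, z up, the work surface at z = 0. Lengths are in m, angles in degrees, forces in N, time in s.
With the tool pointing down it reaches from about 0.425 to 0.95 m from the base axis. Payload 14.7 kg.
Tool frame: the origin (TCP) lies on the centre line of the jaws, within the pads' length; the fingertips stand 8 mm ahead of it and the grasp point (between the pads) lies 11 mm behind it; x points along the fingers, z is the direction in which the jaws open and shut, and the axes are right-handed (so a half turn about x gives the same grasp; the last joint's range is limited). The gripper opens to 85 mm and grips with 20 to 120 N. Pads are 22 mm wide; open, the fingers measure 114 mm over their backs; the gripper's body (76 mm by 85 mm) begins 54 mm behind the grasp point. The pads swing forward as they close: fully open they stand 13 mm farther back than shut.
Start: joints at [-69.878, 27.513, 91.461, -0, 61.026, -2.67], TCP at [0.252, -0.599, 0.239] pointing down, gripper open.
Joint ranges: [-157.49, 157.49], [-46.99, 117.5], [13.45, 153.17], [-89.5, 269.5], [5.16, 153.95], [-167.48, 167.48]. Speed limits (degrees/s): [108.29, 108.29, 136.94, 172.46, 172.46, 172.46].

### API

Orientations are given as a 3x3 rotation matrix whose columns are the frame's x, y, z axes.
In Python, from plant import observe, snapshot, hand_in gives the robot as it stands.
- The arm moves only by the tool drive_tool, never from a script. Its argument "deltas" is one flat list of numbers, 6 for each row, row after row: the shift along the world's x, y, z in cm, then the turn, a rotation vector about the world's x, y, z in rad. A call has 1 to 10 rows; each row is the pose to reach, as a shift and turn from the pose commanded when the call began; what a row does not reach only later rows make up. A row lasts 1/8 s, in which the tool goes at most 62.5 mm and 10.7 degrees, less where a joint would pass 70% of its speed; a pose out of reach is approached as far as the arm can. A call with a gripper value outside its range is refused whole. "claw" is the finger opening in cm, from 0 to 8.54, set as the call begins (left out, the last holds). The fingers move at their own pace and stop on an object; "force" is the grip in N (left out, the last holds). Time passes only in rows, so rows that repeat a pose let the fingers close. It gives the time, the measured TCP pose, the force and the opening at its end, in the units of the state.
- observe(): the state, without advancing time (a new reading comes with each control period).
- snapshot(name): name is "scene" or "top" or "wrist"; returns a dict with "img" (400x640x3 uint8, red, green, blue), "fovy" (degrees; the focal length in pixels is half the picture's height over the tangent of half this angle, whatever the lens; pixels are square), "cx", "cy" (the principal point, pixels), "eye" and "rotation" of the camera in the world; the wrist camera has in their place "tool_from_camera" (4x4, takes a point from camera to tool coordinates, whose origin is the TCP and whose axes are the tool frame's). Camera axes: x right, y up, looking along -z (the intrinsics and any distortion apply to the point x, -y, -z); pixel columns grow to the right and rows downward; lengths in m; the calibration is good to about 2 mm. A picture is of the moment at which its call begins: read the wrist's pose just before it. There is no depth.
- hand_in(): hands the job in, once; it reports no verdict.
The state is a dict: "t": time; "joint_pos": joint angles; "qvel": joint speeds; "tau": joint torques, N m; "tool_pos": TCP position; "ee_rot": TCP orientation; "wrist_force": force on the tool from outside, world axes, zero at the start; "moment": the same for the moment, N m; "finger_gap": finger opening in m.
Only numpy, scipy, OpenCV 4.12 (cv2) and the standard library are available. Lean on these libraries where they do the work, as an engineer would, in place of code of your own. Each camera call takes 0.05 s, during which the arm holds its last target. There are 200 camera calls.

### The job

Two white marble candle blocks stand on the counter, and one of them was drilled too small. Take the plug gauge by its handle out of the round wooden holder, touch its nose down on the small hole to show that it will not go in, and then leave it standing in the block that it fits, fully home with its collar on the stone. Leave both blocks standing where they are.

Things in the scene. Friction and masses are not known exactly. Their poses are not given: they have to be found in the camera images.
- gauge_handle (a point): Middle of the upright plug gauge's handle (ribbed metal, red cap, 24 mm diameter, reaching 30 mm above and below this point); grasp here. Below: collar 46 mm diameter, underside 36 mm below this point; then a 24 mm pin, its end 68 mm below, tapered to an 18 mm nose. Loose, 150 g. Starts hanging by its collar in a fixed dark wooden ring (72 mm across, 40 mm high). z along its axis, up.
- wide_hole (a point): Centre of the mouth of the straight 30 mm hole through a marble block (loose, 600 g, 80 x 80 x 45 mm high), flush with the block's top. The gauge fits: fully home, its collar lies on the block and gauge_handle is 36 mm above this point. Blocks and gauge stand in any order from left to right. z up.
- narrow_hole (a point): Centre of the mouth of the 14 mm hole in the other marble block, flush with its top; otherwise the block is the same (loose, 600 g, 80 x 80 x 45 mm high). The gauge's nose is too thick for it: with the nose resting on the hole, gauge_handle is 68 mm above this point. z up.
Things that resemble listed ones, but are neither listed nor needed, are in the scene too. What is shaped like the part that bears narrow_hole but blue is not meant.

How it is judged:
By the outcome, as a careful person would: the job done as asked, in the order asked, and still so for the second after the job is handed in, with the robot touching nothing.
It also fails if it takes over 38 s, if anything falls off the work surface, if the arm or the gripper's body presses on something with over 40 N, if the wrist force passes 120 N, or if a joint passes its speed limit or range.

## Working session

There is one attempt and no reset: what is moved stays moved. The work goes in short steps, Python scripts to look and compute and a tool call to move; the robot and the scene stay as the last step left them, time stands still between calls to the robot, and variables do not carry over. Pictures are saved under pics/ and viewed, on a budget of 10 in all, crops included, one or two more only if the job needs it, and the job is handed in when it is done.

Besides the shell and the picture viewer there is one more tool, called as name(argument=value, ...) on one line, values as JSON. drive_tool: Moves the arm, as the interface text tells. Its arguments: {"type":"object","properties":{"deltas":{"type":"array"},"claw":{"type":"number"},"force":{"type":"number"}},"required":["deltas"]}

```bash
mkdir -p pics; ls; python3 - <<'E'
from plant import *
import cv2,numpy as np,pickle
a=snapshot("scene");b=snapshot("top")
for n,s in(("scene",a),("top",b)):
    print(n,{k:v for k,v in s.items() if k!="img"})
    cv2.imwrite(f"pics/{n}0.png",s["img"][:,:,::-1]);pickle.dump(s,open(f"{n}0.pkl","wb"))
print(observe())
E
```

```text
pics
scene {'fovy': 48.4419071469093, 'cx': 316.8665430906022, 'cy': 200.05093308103972, 'eye': array([-0.15882759, -0.52373424,  0.47905397]), 'rotation': array([[ 4.98829064e-01,  4.03640949e-01, -7.66970371e-01],
       [-8.66700058e-01,  2.31540894e-01, -4.41836875e-01],
       [-7.58449984e-04,  8.85134339e-01,  4.65334961e-01]])}
top {'fovy': 51.111007554266806, 'cx': 323.6565422272681, 'cy': 200.9929412372122, 'eye': array([ 0.38832222, -0.1459293 ,  0.97271555]), 'rotation': array([[ 0.01929514,  0.99368865, -0.11050146],
       [-0.99978944,  0.01840439, -0.00907542],
       [-0.00698443,  0.1106533 ,  0.99383453]])}
{'t': 0.1, 'joint_pos': array([-6.98771760e+01,  2.75441041e+01,  9.14897753e+01,  1.63777581e-03,
        6.10265169e+01, -2.66928360e+00]), 'qvel': array([ 0.03025785, -0.1116399 , -0.14067729,  0.04953826,  0.00523956,
       -0.00865203]), 'tau': array([ 8.79254658e-04, -9.52255726e+01, -4.31040144e+01, -1.71821744e-04,
        5.22281232e-03, -1.62119943e-05]), 'tool_pos': array([ 0.25171542, -0.59889742,  0.23876338]), 'ee_rot': array([[-3.39169905e-04,  9.21921904e-01,  3.87375643e-01],
       [ 9.98370332e-04,  3.87375784e-01, -9.21921366e-01],
       [-9.99999444e-01,  7.40563668e-05, -1.05180568e-03]]), 'wrist_force': array([ 1.14357752,  0.90422336, -0.07234924]), 'moment': array([-0.04012705,  0.00431886,  0.01723933]), 'finger_gap': 0.08587062612364636}
```

View pics/scene0.png

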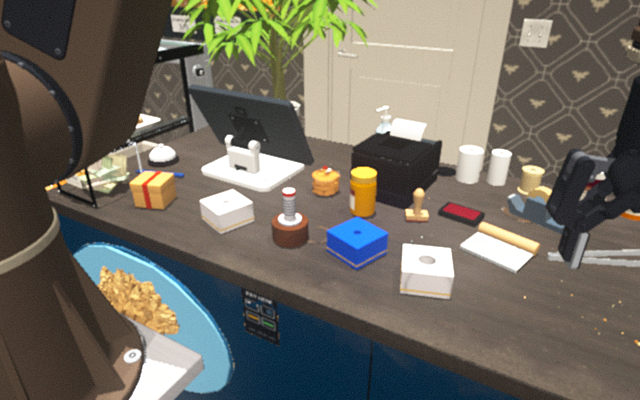

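View pics/top0.png

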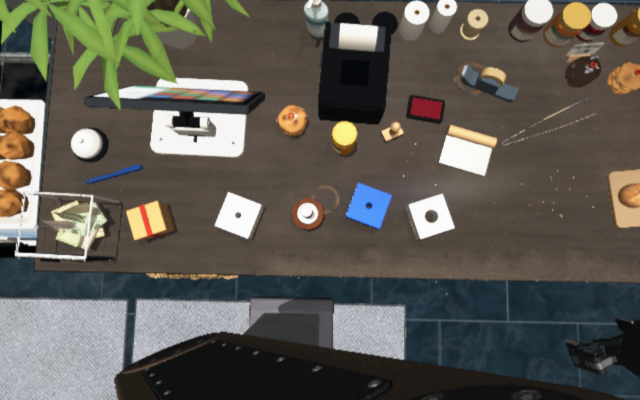

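The two pictures show these candidates, with pixels from the top view:
- **White block, small hole:** (238,215), narrow.
- **White block, larger hole:** (431,215), wide.
- **Blue block:** (369,205), the decoy.
- **Gauge in its brown ring:** (308,211).

I'll measure these and confirm them in one crop.

```bash
cat > h.py <<'E'
import numpy as np,cv2,pickle
def ray(s,u,v):
    f=200/np.tan(np.radians(s["fovy"]/2))
    d=s["rotation"]@np.array([(u-s["cx"])/f,-(v-s["cy"])/f,-1]);return s["eye"],d
def onz(s,u,v,z):
    e,d=ray(s,u,v);return e+d*(z-e[2])/d[2]
def px(s,p):
    f=200/np.tan(np.radians(s["fovy"]/2));c=s["rotation"].T@(np.array(p)-s["eye"])
    return s["cx"]-f*c[0]/c[2],s["cy"]+f*c[1]/c[2]
def tri(A,B):
    M=[];r=[]
    for e,d in(A,B):
        d=d/np.linalg.norm(d);P=np.eye(3)-np.outer(d,d);M.append(P);r.append(P@e)
    return np.linalg.lstsq(np.vstack(M),np.hstack(r),rcond=None)[0]
E
python3 - <<'E'
from h import *
t=pickle.load(open("top0.pkl","rb"));s=pickle.load(open("scene0.pkl","rb"))
def blob(m,off):
    n,l,st,c=cv2.connectedComponentsWithStats(m.astype(np.uint8))
    return [(st[i,4],(c[i]+off).round(1)) for i in range(1,n) if st[i,4]>5]
for nm,(u,v) in dict(narrow=(238,215),wide=(431,215)).items():
    o=np.array([u-32,v-32]);im=t["img"][v-32:v+32,u-32:u+32]
    hsv=cv2.cvtColor(im,cv2.COLOR_RGB2HSV);m=((hsv[...,2]>150)&(hsv[...,1]<60)).astype(np.uint8)
    c=max(cv2.findContours(m,cv2.RETR_EXTERNAL,cv2.CHAIN_APPROX_NONE)[0],key=cv2.contourArea)
    r=cv2.minAreaRect(c);print(nm,"rect",np.array(r[0])+o,r[1:],"xyz",onz(t,*(np.array(r[0])+o),.045))
    f=np.zeros_like(m);cv2.drawContours(f,[c],-1,1,-1)
    f=cv2.erode(f,np.ones((5,5)))
    for a,p in blob((f>0)&(im.max(2)<150),o): print(" hole",a,p,onz(t,*p,.045),"scene",np.round(px(s,onz(t,*p,.045)),1))
for nm,S,(u,v) in(("top",t,(308,211)),("scene",s,(289,210))):
    o=np.array([u-28,v-28]);im=S["img"][v-28:v+28,u-28:u+28].astype(int)
    h=cv2.cvtColor(im.astype(np.uint8),cv2.COLOR_RGB2HSV)
    print(nm,"red",blob((((h[...,0]<6)|(h[...,0]>170))&(h[...,1]>120)&(h[...,2]>90)),o))
    print(nm,"wood",blob((h[...,0]<15)&(h[...,1]>110)&(h[...,2]>50),o))
    print(nm,"bright",blob((h[...,1]<60)&(h[...,2]>110),o))
A=cv2.resize(t["img"][180:245,205:465],(780,195),interpolation=cv2.INTER_CUBIC)
B=cv2.resize(s["img"][170:300,195:455],(780,390),interpolation=cv2.INTER_CUBIC)
cv2.imwrite("pics/crop1.png",np.vstack([A,B])[:,:,::-1])
E
```

```text
narrow rect [237.60321808 214.73458481] ((36.865966796875, 37.38374328613281), 21.250507354736328) xyz [0.45713966 0.05354713 0.045     ]
 hole 21 [237.9 214.8] [0.45700612 0.05287926 0.045     ] scene [224.9 201.1]
wide rect [431.09999847 215.79999542] ((37.63109588623047, 36.99864196777344), 71.56504821777344) xyz [ 0.46283335 -0.37647912  0.045     ]
 hole 119 [431.  215.8] [ 0.46282918 -0.37625765  0.045     ] scene [426.  259.3]
top red []
top wood [(np.int32(431), array([307.7, 214.1]))]
top bright [(np.int32(347), array([307.3, 212.8]))]
scene red [(np.int32(29), array([288.7, 194.5]))]
scene wood [(np.int32(24), array([314.2, 185.5])), (np.int32(10), array([313.9, 191.8])), (np.int32(33), array([288.3, 194.6])), (np.int32(457), array([289.4, 228.3]))]
scene bright [(np.int32(2365), array([287.3, 205.5]))]
```

View pics/crop1.png

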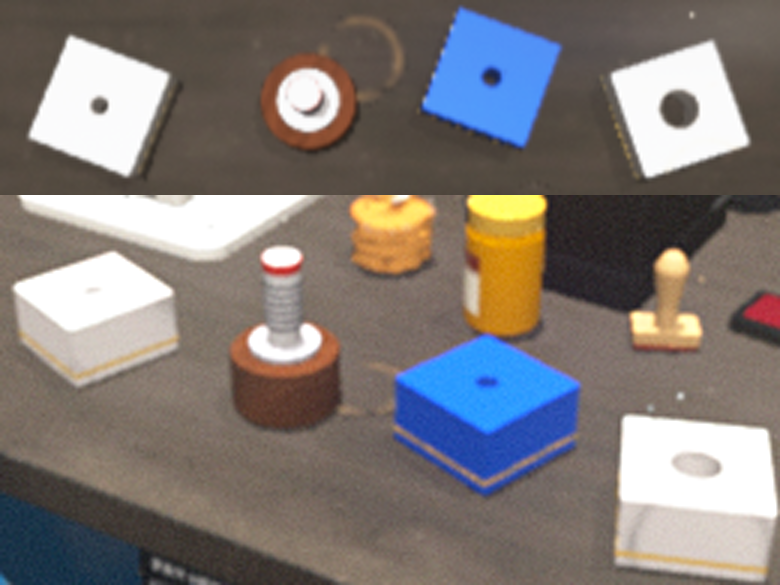

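The crop confirms the pieces:
- **Narrow block:** white, with a small hole near top (238,215).
- **Gauge:** red and white cap, in the brown ring at (307,212).
- **Decoy:** blue block at (369,205), not wanted.
- **Wide block:** white, with a large hole at (431,216).

Next I'll get the gauge position.

```bash
python3 - <<'E'
from h import *
t=pickle.load(open("top0.pkl","rb"));s=pickle.load(open("scene0.pkl","rb"))
print("ring",onz(t,307.7,214.0,.04),"collar",onz(t,307.7,213,.046),"cap",onz(t,306.7,212,.106))
print("tri cap", tri(ray(t,306.7,212),ray(s,289,190.5)))
print(px(s,onz(t,307.7,213,.046)),px(s,onz(t,306.7,212,.106)))
E
```

```text
ring [ 0.46210058 -0.10229286  0.04      ] collar [ 0.46385426 -0.10252115  0.046     ] cap [ 0.46101016 -0.10320279  0.106     ]
tri cap [ 0.46171834 -0.1043431   0.10655986]
(np.float64(289.0542279678801), np.float64(217.7495303419142)) (np.float64(287.57615944880604), np.float64(190.80598925078496))
```

drive_tool(deltas=[1,2.5,0,0,0,0,3,7.5,0,0,0,0,5.5,13,0,0,0,0,8,19,0,0,0,0,10.5,25,-0.5,0,0,0,13,31,-1,0,0,0,15.5,37,-2,0,0,0,18,42.5,-3,0,0,0,20,47,-4,0,0,0,21,49.6,-4,0,0,0], claw=8.0, force=40)

```text
t: 1.35
tool_pos: [0.462, -0.1005, 0.1985]
ee_rot: [[-0.001, 0.921, 0.389], [0.001, 0.389, -0.921], [-1.0, -0.001, -0.001]]
wrist_force: [-0.7, 0.3, 0.7]
finger_gap: 0.0802
```

drive_tool(deltas=[0,0,0,0,0,0,0,0,0,0,0,0])

```text
t: 1.6
tool_pos: [0.4616, -0.1035, 0.1992]
ee_rot: [[-0.0, 0.922, 0.388], [-0.0, 0.388, -0.922], [-1.0, -0.0, -0.0]]
wrist_force: [-0.6, -0.7, 0.1]
finger_gap: 0.0799
```

```bash
python3 - <<'E'
from plant import *
from h import *
o=observe();w=snapshot("wrist");pickle.dump((o,w),open("w1.pkl","wb"))
print(o["t"],o["tool_pos"],o["ee_rot"].round(3),{k:v for k,v in w.items() if k!="img"})
cv2.imwrite("pics/w1.png",w["img"][:,:,::-1])
E
```

```text
1.6 [ 0.46161712 -0.10352069  0.1992322 ] [[-0.     0.922  0.388]
 [-0.     0.388 -0.922]
 [-1.    -0.    -0.   ]] {'fovy': 65.89806601423267, 'cx': 318.3185136125299, 'cy': 197.81066398376822, 'tool_from_camera': array([[ 1.51508809e-03,  2.94014479e-01, -9.55799765e-01,
        -1.34400516e-01],
       [ 1.78675729e-03,  9.55798540e-01,  2.94016935e-01,
         7.61247871e-02],
       [ 9.99997256e-01, -2.15324376e-03,  9.22786467e-04,
        -5.19714595e-04],
       [ 0.00000000e+00,  0.00000000e+00,  0.00000000e+00,
         1.00000000e+00]])}
```

View pics/w1.png

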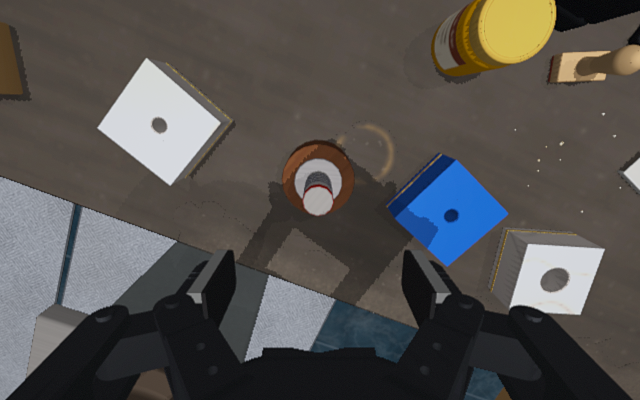

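The wrist view shows the cap at (318,201), the narrow hole at (160,125) and the wide hole at (555,280). The jaws straddle the gauge.

```bash
cat >> h.py <<'E'
def wcam(o,w):
    T=w["tool_from_camera"];R=o["ee_rot"]
    return dict(w,rotation=R@T[:3,:3],eye=o["tool_pos"]+R@T[:3,3])
def dark(w,u,v,r,th):
    im=w["img"][v-r:v+r,u-r:u+r].max(2);n,l,st,c=cv2.connectedComponentsWithStats((im<th).astype(np.uint8))
    i=min(range(1,n),key=lambda i:np.hypot(*(c[i]-r)));return c[i]+[u-r,v-r],st[i,4]
E
python3 - <<'E'
from h import *
o,w=pickle.load(open("w1.pkl","rb"));c=wcam(o,w)
for n,u,v,r in(("narrow",160,125,18),("wide",555,280,24)):
    for th in(110,150):
        p,a=dark(w,u,v,r,th);print(n,th,p.round(1),a,onz(c,*p,.045).round(4))
im=w["img"];h=cv2.cvtColor(im,cv2.COLOR_RGB2HSV)
m=((h[...,1]<60)&(h[...,2]>140)).astype(np.uint8);m[:188]=0;m[216:]=0;m[:,:300]=0;m[:,336:]=0
n,l,st,ce=cv2.connectedComponentsWithStats(m);print([(st[i],ce[i].round(1)) for i in range(1,n) if st[i,4]>20])
print("cap",onz(c,318,201,.106),"collar",onz(c,318.5,182,.046))
E
```

```text
narrow 110 [159.  124.7] 151 [0.4572 0.0534 0.045 ]
narrow 150 [158.9 124.8] 180 [0.4571 0.0535 0.045 ]
wide 110 [554.1 279.5] 466 [ 0.4636 -0.3742  0.045 ]
wide 150 [554.3 279.5] 520 [ 0.4637 -0.3743  0.045 ]
[(array([300, 188,   4,   9,  30], dtype=int32), array([301.3, 191.5])), (array([304, 188,  29,  27, 632], dtype=int32), array([317.7, 200.8])), (array([332, 188,   4,  10,  30], dtype=int32), array([333.9, 192.2]))]
cap [ 0.46445412 -0.1012613   0.106     ] collar [ 0.46457466 -0.10156781  0.046     ]
```

drive_tool(deltas=[0.1,0.1,-3,0,0,0,0.1,0.1,-7,0,0,0,0.1,0.1,-10.5,0,0,0,0.1,0.1,-12.5,0,0,0,0.1,0.1,-13.2,0,0,0,0.1,0.1,-13.2,0,0,0])

```text
t: 2.4
tool_pos: [0.4627, -0.1028, 0.0674]
ee_rot: [[-0.0, 0.922, 0.387], [0.0, 0.387, -0.922], [-1.0, -0.0, -0.0]]
wrist_force: [0.4, -0.3, -0.5]
finger_gap: 0.0795
```

drive_tool(deltas=[0,0,0,0,0,0,0,0,0,0,0,0,0,0,0,0,0,0,0,0,0,0,0,0,0,0,0,0,0,0,0,0,0,0,0,0,0,0,0,0,0,0,0,0,0,0,0,0], claw=0.5, force=50)

```text
t: 3.4
tool_pos: [0.4631, -0.1023, 0.0678]
ee_rot: [[0.001, 0.922, 0.388], [-0.0, 0.388, -0.922], [-1.0, 0.001, 0.001]]
wrist_force: [-1.6, -0.1, 10.2]
finger_gap: 0.0229
```

drive_tool(deltas=[0,0,1,0,0,0,0,0,3,0,0,0,0,0,5.5,0,0,0,0,0,7.5,0,0,0,0,2.5,8,0,0,0,-0.2,6,8,0,0,0,-0.4,10,8,0,0,0,-0.6,13.5,8,0,0,0,-0.6,15.5,8,0,0,0,-0.6,15.5,8,0,0,0])

```text
t: 4.65
tool_pos: [0.4567, 0.0538, 0.1478]
ee_rot: [[0.0, 0.921, 0.389], [0.0, 0.389, -0.921], [-1.0, 0.0, 0.0]]
wrist_force: [-1.4, -0.3, -1.1]
finger_gap: 0.0231
```

drive_tool(deltas=[0,0,0,0,0,0,0,0,0,0,0,0])

```text
t: 4.9
tool_pos: [0.4569, 0.0521, 0.1474]
ee_rot: [[0.0, 0.922, 0.387], [-0.0, 0.387, -0.922], [-1.0, 0.0, 0.0]]
wrist_force: [-0.0, 0.1, -1.1]
finger_gap: 0.0231
```

```bash
python3 - <<'E'
from plant import *
from h import *
o=observe();w=snapshot("wrist");s=snapshot("scene");t=snapshot("top");pickle.dump((o,w,s,t),open("w2.pkl","wb"))
print(o["t"],o["tool_pos"],o["wrist_force"],o["finger_gap"])
a=w["img"][50:350,120:520];b=cv2.resize(s["img"][100:250,150:350],(400,300),interpolation=cv2.INTER_CUBIC)
cv2.imwrite("pics/w2.png",np.hstack([a,b])[:,:,::-1])
E
```

```text
4.9 [0.45685682 0.05205208 0.14742755] [-0.03184098  0.13320025 -1.12652532] 0.023110489223190034
```

View pics/w2.png

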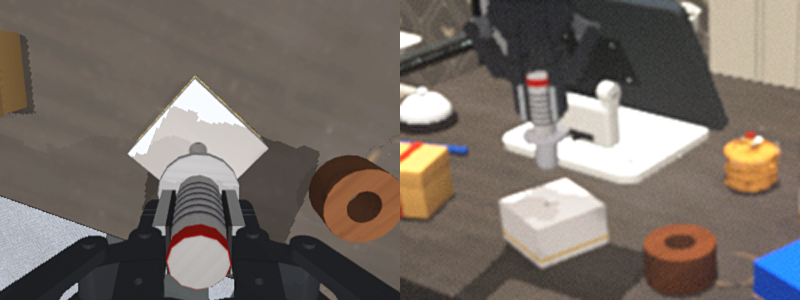

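```bash
python3 - <<'E'
from h import *
o,w,s,t=pickle.load(open("w2.pkl","rb"));c=wcam(o,w)
g=o["tool_pos"]+[0,0,.008]
for n,z in(("captop",.03),("stripe",.024),("collartop",-.03),("collarbot",-.036),("nose",-.068)):
    print(n,"scene",np.round(px(s,g+[0,0,z]),1),"wrist crop",np.round(px(c,g+[0,0,z])-np.array([120,50]),1))
big=cv2.resize(s["img"][120:215,185:285],None,fx=6,fy=6,interpolation=cv2.INTER_CUBIC)
cv2.imwrite("pics/w2b.png",big[:,:,::-1])
E
```

```text
captop scene [218.1 137.3] wrist crop [199.8 267.5]
stripe scene [218.5 140.2] wrist crop [199.7 257.3]
collartop scene [221.3 165.7] wrist crop [199.4 195.9]
collarbot scene [221.6 168.5] wrist crop [199.4 191.3]
nose scene [223.1 182.8] wrist crop [199.3 170.9]
```

View pics/w2b.png

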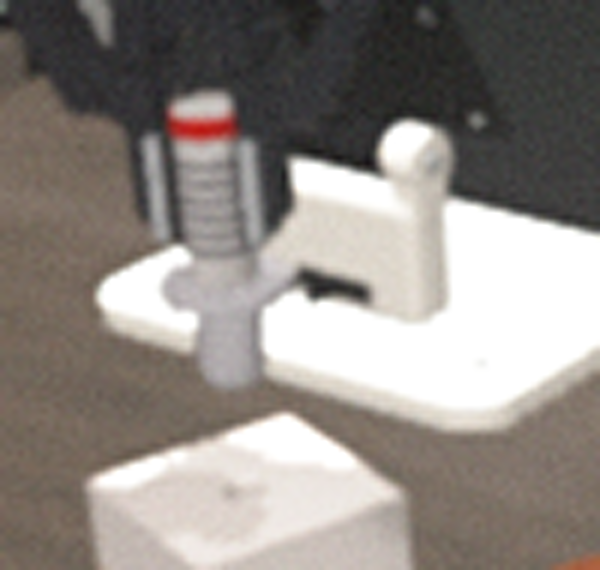

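The gauge hangs upright. It sits about 2 mm ahead of the jaw centre, so I'll correct for that. Lowering onto the narrow hole now.

drive_tool(deltas=[-0.2,0.05,-1,0,0,0,-0.2,0.05,-2.2,0,0,0,-0.2,0.05,-3.2,0,0,0,-0.2,0.05,-3.7,0,0,0,-0.2,0.05,-3.8,0,0,0,-0.2,0.05,-3.9,0,0,0])

```text
t: 5.8
tool_pos: [0.455, 0.0533, 0.1084]
ee_rot: [[0.0, 0.922, 0.387], [0.0, 0.387, -0.922], [-1.0, 0.0, 0.0]]
wrist_force: [-0.6, 1.4, -2.2]
finger_gap: 0.0229
```

drive_tool(deltas=[0,0,-0.1,0,0,0,0,0,-0.2,0,0,0])

```text
t: 6.05
tool_pos: [0.455, 0.0533, 0.1064]
ee_rot: [[0.0, 0.922, 0.387], [0.0, 0.387, -0.922], [-1.0, 0.0, 0.0]]
wrist_force: [-0.3, -0.1, -1.1]
finger_gap: 0.0226
```

drive_tool(deltas=[0,0,-0.05,0,0,0,0,0,-0.1,0,0,0])

```text
t: 6.3
tool_pos: [0.4549, 0.0533, 0.1053]
ee_rot: [[0.0, 0.922, 0.387], [0.0, 0.387, -0.922], [-1.0, 0.0, 0.0]]
wrist_force: [-0.5, -0.7, -1.6]
finger_gap: 0.0231
```

drive_tool(deltas=[0,-0.05,-0.05,0,0,0,0,-0.05,-0.1,0,0,0])

```text
t: 6.55
tool_pos: [0.4551, 0.0528, 0.1047]
ee_rot: [[0.001, 0.922, 0.387], [0.0, 0.387, -0.922], [-1.0, 0.001, 0.0]]
wrist_force: [-3.9, 1.9, 18.6]
finger_gap: 0.023
```

drive_tool(deltas=[0,0,-0.05,0,0,0,0,0,-0.1,0,0,0])

```text
t: 6.8
tool_pos: [0.4555, 0.0529, 0.1045]
ee_rot: [[0.002, 0.922, 0.387], [0.0, 0.387, -0.922], [-1.0, 0.002, 0.0]]
wrist_force: [-5.8, 2.5, 40.0]
finger_gap: 0.023
```

drive_tool(deltas=[0,0,0.13,0,0,0,0,0,0.13,0,0,0])

```text
t: 7.05
tool_pos: [0.4551, 0.0528, 0.1048]
ee_rot: [[0.001, 0.922, 0.387], [0.0, 0.387, -0.922], [-1.0, 0.001, 0.0]]
wrist_force: [-1.3, 0.5, 8.0]
finger_gap: 0.0228
```

```bash
python3 - <<'E'
from plant import *
from h import *
o=observe();s=snapshot("scene");w=snapshot("wrist");t=snapshot("top");pickle.dump((o,w,s,t),open("w3.pkl","wb"))
print(o["t"],o["tool_pos"],o["wrist_force"])
b=cv2.resize(s["img"][140:240,185:285],(500,500),interpolation=cv2.INTER_CUBIC)
a=cv2.resize(w["img"][80:330,245:395],(300,500))
cv2.imwrite("pics/w3.png",np.hstack([a,b])[:,:,::-1])
c=wcam(o,w);print("hole px scene",px(s,[.457,.0533,.045]),"wrist",px(c,[.457,.0533,.045]))
E
```

```text
7.05 [0.45505401 0.05275893 0.10481778] [-1.25228995  0.53447903  8.03671437]
hole px scene (np.float64(224.72376643555464), np.float64(201.01536211718022)) wrist (np.float64(319.6970952469524), np.float64(218.302695652078))
```

View pics/w3.png

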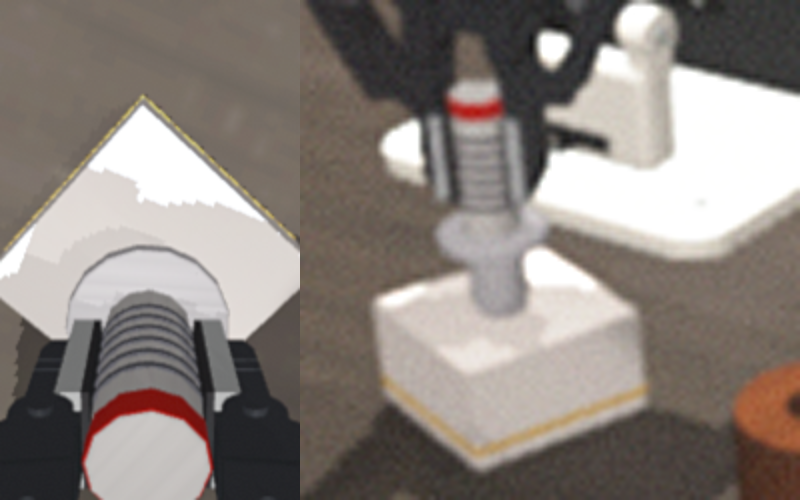

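Contact is confirmed: 18–40 N with the TCP at 0.1047, so the gauge did not go in. The nose sits over the small hole, at scene (225,200.6) against the hole at (224.7,201.0). Next is the wide block.

drive_tool(deltas=[0,0,1.5,0,0,0,0,0,3.5,0,0,0,0,0,5.5,0,0,0,0,-2,6,0,0,0,0,-6,6,0,0,0,0.1,-11,6,0,0,0,0.2,-16.5,6,0,0,0,0.4,-22,6,0,0,0,0.5,-27.5,6,0,0,0,0.6,-32,6,0,0,0])

```text
t: 8.45
tool_pos: [0.4605, -0.2695, 0.1644]
ee_rot: [[-0.0, 0.922, 0.387], [-0.0, 0.387, -0.922], [-1.0, -0.0, 0.0]]
wrist_force: [-0.2, 0.8, -0.4]
finger_gap: 0.0229
```

drive_tool(deltas=[0,-4.5,0,0,0,0,0,-8,0,0,0,0,0,-10,0,0,0,0,0,-10.8,0,0,0,0,0,-10.8,0,0,0,0,0,-10.8,0,0,0,0])

```text
t: 9.2
tool_pos: [0.4608, -0.3741, 0.1646]
ee_rot: [[-0.0, 0.922, 0.388], [0.001, 0.388, -0.922], [-1.0, -0.0, -0.001]]
wrist_force: [-0.6, 0.4, -1.0]
finger_gap: 0.0227
```

```bash
python3 - <<'E'
from plant import *
from h import *
o=observe();s=snapshot("scene");w=snapshot("wrist");pickle.dump((o,w,s),open("w4.pkl","wb"))
print(o["t"],o["tool_pos"],o["wrist_force"],o["finger_gap"])
b=cv2.resize(s["img"][150:310,370:470],(300,480),interpolation=cv2.INTER_CUBIC)
a=cv2.resize(w["img"][50:350,200:440],(384,480))
cv2.imwrite("pics/w4.png",np.hstack([a,b])[:,:,::-1])
c=wcam(o,w);h=[.463,-.3755,.045];print("hole scene",px(s,h),"wrist",px(c,h))
g=o["tool_pos"]+[.002,.001,.008]
print([np.round(px(s,g+[0,0,z]),1) for z in(.03,-.068)],[np.round(px(c,g+[0,0,z]),1) for z in(.03,-.068)])
E
```

```text
9.2 [ 0.46082669 -0.37407205  0.16455341] [-0.61807962  0.40647679 -0.99760434] 0.02272840762295528
hole scene (np.float64(425.58833940366264), np.float64(259.10529120063245)) wrist (np.float64(321.8237992471762), np.float64(193.9632374720481))
[array([435.8, 172.9]), array([428.3, 228.3])] [array([319.3, 312.4]), array([319.2, 217.8])]
```

View pics/w4.png

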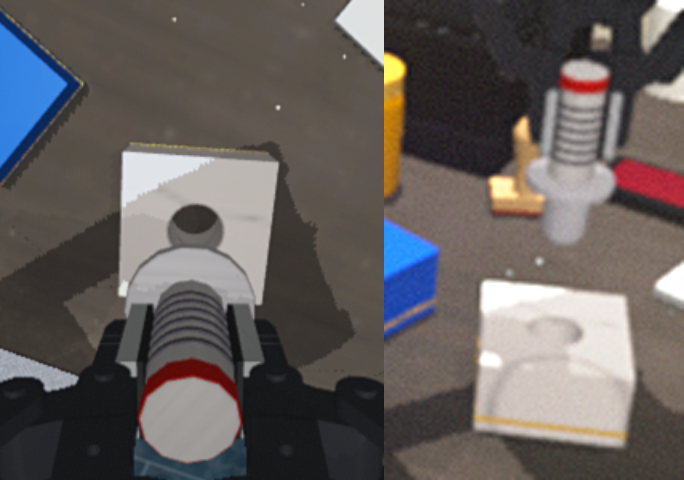

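The wide hole's measured centre in the wrist view, (322,194), matches the estimate (0.463, −0.3755). The TCP needs to go −2.4 mm in y, then down.

drive_tool(deltas=[0,-0.24,0,0,0,0,0,-0.24,-1.5,0,0,0,0,-0.24,-3.2,0,0,0,0,-0.24,-4.5,0,0,0,0,-0.24,-5,0,0,0,0,-0.24,-5,0,0,0])

```text
t: 10.05
tool_pos: [0.4607, -0.3775, 0.1141]
ee_rot: [[-0.001, 0.922, 0.387], [0.001, 0.387, -0.922], [-1.0, -0.0, -0.001]]
wrist_force: [0.8, 0.0, -0.6]
finger_gap: 0.0228
```

drive_tool(deltas=[0,0,-0.3,0,0,0,0,0,-0.6,0,0,0,0,0,-0.9,0,0,0,0,0,-1.2,0,0,0])

```text
t: 10.55
tool_pos: [0.4609, -0.3777, 0.1025]
ee_rot: [[0.0, 0.922, 0.387], [-0.0, 0.387, -0.922], [-1.0, 0.0, 0.0]]
wrist_force: [0.3, -0.4, -0.7]
finger_gap: 0.0226
```

drive_tool(deltas=[0,0.1,-0.3,0,0,0,0,0.1,-0.7,0,0,0,0,0.1,-1.1,0,0,0,0,0.1,-1.5,0,0,0])

```text
t: 11.05
tool_pos: [0.4608, -0.3766, 0.0873]
ee_rot: [[-0.0, 0.922, 0.387], [0.0, 0.387, -0.922], [-1.0, -0.0, -0.0]]
wrist_force: [0.9, -0.2, -0.5]
finger_gap: 0.0227
```

drive_tool(deltas=[0,0,-0.4,0,0,0,0,0,-0.8,0,0,0,0,0,-1.1,0,0,0,0,0,-1.2,0,0,0])

```text
t: 11.55
tool_pos: [0.4608, -0.3766, 0.0754]
ee_rot: [[-0.0, 0.922, 0.387], [0.0, 0.387, -0.922], [-1.0, -0.0, -0.0]]
wrist_force: [0.5, -0.5, -0.4]
finger_gap: 0.0228
```

drive_tool(deltas=[0,0,-0.1,0,0,0,0,0,-0.2,0,0,0,0,0,-0.25,0,0,0])

```text
t: 11.92
tool_pos: [0.4608, -0.3766, 0.0731]
ee_rot: [[0.0, 0.922, 0.387], [-0.0, 0.387, -0.922], [-1.0, 0.0, 0.0]]
wrist_force: [0.2, 0.0, -0.3]
finger_gap: 0.0227
```

drive_tool(deltas=[0,0,-0.05,0,0,0,0,0,-0.07,0,0,0])

```text
t: 12.18
tool_pos: [0.4609, -0.3766, 0.0729]
ee_rot: [[0.0, 0.922, 0.387], [-0.0, 0.387, -0.922], [-1.0, 0.0, 0.0]]
wrist_force: [-3.1, 2.7, 10.4]
finger_gap: 0.0225
```

The collar is down: 10 N at TCP z 0.0729, with 0.0727 predicted. Releasing and backing off.

drive_tool(deltas=[0,0,0,0,0,0,0,0,0,0,0,0,0,0,0,0,0,0,0,0,0,0,0,0,0,0,0,0,0,0,0,0,0,0,0,0], claw=6.5)

```text
t: 12.92
tool_pos: [0.4608, -0.3766, 0.0724]
ee_rot: [[0.0, 0.922, 0.387], [-0.0, 0.387, -0.922], [-1.0, -0.0, 0.0]]
wrist_force: [0.2, -0.3, -0.6]
finger_gap: 0.065
```

drive_tool(deltas=[0,0,1.5,0,0,0,0,0,4,0,0,0,0,0,7,0,0,0,0,0,10,0,0,0,0,0,13,0,0,0,0,-3,15,0,0,0,-1,-7,16,0,0,0,-3,-11,16,0,0,0,-5,-14,16,0,0,0,-5,-14,16,0,0,0])

```text
t: 14.18
tool_pos: [0.4094, -0.5186, 0.2334]
ee_rot: [[0.0, 0.923, 0.385], [-0.001, 0.385, -0.923], [-1.0, -0.0, 0.001]]
wrist_force: [0.3, 0.7, 0.2]
finger_gap: 0.0651
```

```bash
python3 - <<'E'
from plant import *
from h import *
o=observe();s=snapshot("scene");t=snapshot("top")
print(o["t"],o["tool_pos"],o["wrist_force"],o["finger_gap"])
b=cv2.resize(s["img"][150:310,195:475],(700,400),interpolation=cv2.INTER_CUBIC)
a=cv2.resize(t["img"][180:250,195:475],(700,175),interpolation=cv2.INTER_CUBIC)
cv2.imwrite("pics/end.png",np.vstack([a,b])[:,:,::-1])
for z in(.111,.051):print(np.round(px(s,[.463,-.3755,z]),1))
t0=pickle.load(open("top0.pkl","rb"))
for n,u,v in(("n",238,215),("w",431,215)):
  for S in(t0,t):
    h=cv2.cvtColor(S["img"][v-32:v+32,u-32:u+32],cv2.COLOR_RGB2HSV);m=((h[...,2]>130)&(h[...,1]<60)).astype(np.uint8)
    c=max(cv2.findContours(m,0,2)[0],key=cv2.contourArea);print(n,cv2.minAreaRect(c))
E
```

```text
14.175 [ 0.4093519  -0.5185647   0.23336479] [0.34370314 0.74358074 0.23262976] 0.06505254710317275
[430.2 225.3]
[426.  256.1]
n ((31.741378784179688, 31.896549224853516), (37.32476043701172, 37.8818473815918), 21.801406860351562)
n ((31.655174255371094, 31.86206817626953), (37.139068603515625, 37.8818473815918), 21.801406860351562)
w ((32.099998474121094, 32.80000305175781), (37.631099700927734, 37.631099700927734), 71.56504821777344)
w ((32.099998474121094, 32.80000305175781), (37.631099700927734, 37.631099700927734), 71.56504821777344)
```

View pics/end.png

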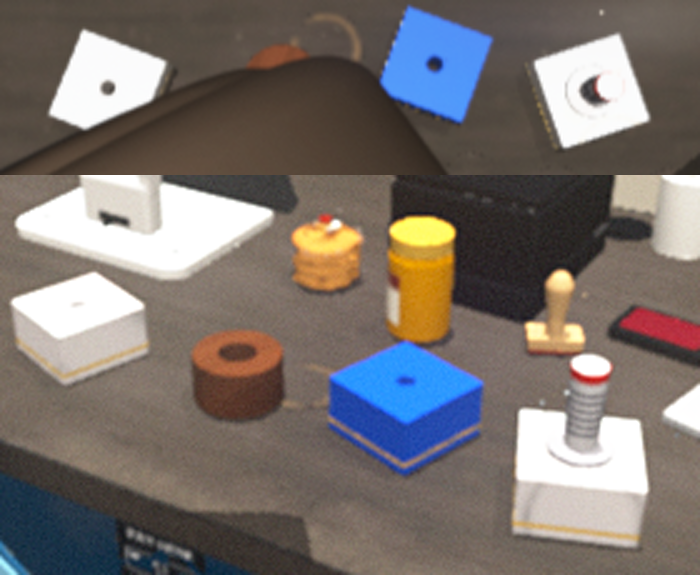

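The gauge stands upright in the wide block with its collar flat on the stone, and neither block has moved. Handing in.

```bash
python3 -c "
from plant import *
print(hand_in())"
```

```text
the job is handed in; nothing more can be done
None
```

The job is done and handed in, after about 14 s of the 38 s allowed. I took the gauge by its handle out of the wooden holder and touched its nose down on the small hole. I then lowered it into the wide block, let go, and moved the arm clear.

- **Small hole:** the gauge stopped at the stone's top and did not go in. In the scene view its nose was less than 1 pixel from the hole's centre. My last step down pressed harder than needed, up to 40 N at the wrist (limit 120 N). I then eased off to 8 N.
- **Wide block:** the collar met the stone with 10 N at tool height 0.0729 m, close to the 0.0727 m predicted.
- **Final picture:** it shows the gauge upright with its collar flat on the stone.
- **Blocks:** both are within 0.1 pixel of where they started in the top view. The arm hid part of the narrow block in that picture, but the scene view shows it standing in place.

No check failed. The one disagreement was that the scene camera read about 1 pixel off for both the wide hole and the gauge, so their relative position was unaffected.

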